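# Vent the drying chamber and crack its stuck lid

### The arm

A 6-joint arm with a two-finger parallel gripper is mounted at the origin on the work surface. World frame = base frame: x ahead of the robot, y to its left, z up, the work surface at z = 0. Lengths are in mm, angles in rad, forces in N, time in s.
With the tool pointing down it reaches from about 275 to 1000 mm from the base axis. Payload 8.4 kg.
Tool frame: the origin (TCP) lies on the centre line of the jaws, within the pads' length; the fingertips stand 25 mm ahead of it and the grasp point (between the pads) lies 6 mm ahead of it; z points along the fingers, y is the line along which they close (so a half turn about z gives the same grasp; the last joint's range is limited). The gripper opens to 85 mm and grips with 20 to 120 N. Pads are 22 mm wide; open, the fingers measure 114 mm over their backs; the gripper's body (76 mm by 85 mm) begins 54 mm behind the grasp point. The pads swing forward as they close: fully open they stand 13 mm farther back than shut.
Start: joints at [1.164, 0.353, 1.633, -0, 1.155, -0.002], TCP at [246.146, 574.491, 256.281] pointing down, gripper open.
Joint ranges: [-2.63, 2.63], [-0.92, 2.1], [0.06, 2.66], [-1.3, 4.44], [0, 2.69], [-3.02, 3.02]. Speed limits (rad/s): [2.22, 2.22, 2.79, 3.14, 3.14, 3.14].

### API

Orientations are given as [roll, pitch, yaw] about the fixed x, y, z axes, in that order (R = Rz(yaw) Ry(pitch) Rx(roll)).
In Python, from rig import r gives the robot as it stands.
- The arm moves only by the shell command python3 -m jog 'ROWS' [FORCE]. ROWS is JSON, a list of rows, each a list of 3 entries, a list of its own where there are three numbers: the turn, a rotation vector about the tool's x, y, z in rad, then the shift along the tool's x, y, z in m, then the opening, from -1 (shut) to 1 (fully open). In form: [[[rx, ry, rz], [x, y, z], gripper], ...]. A call has 1 to 12 rows; each row shifts and turns the commanded pose from where the row before left it, along the tool's axes as they then stand; what a row does not reach is not made up. A row lasts 1/10 s, in which the tool goes at most 50 mm and 8.59 degrees, less where a joint would pass 70% of its speed; a pose out of reach is approached as far as the arm can. A call with a gripper value outside its range is refused whole. The fingers move at their own pace and stop on an object; FORCE is the grip in N (left out, the last holds). Time passes only in rows, so rows that do not move let the fingers close. It gives the time, the measured TCP pose, the force, the opening and the grip force at its end, in the units of the state.
- r.sense(): the state, without advancing time (a new reading comes with each control period).
- r.grab_frame(name): name is "side" or "top"; returns the picture (420x560x3 uint8, red, green, blue); there is no depth.
- r.camera_params(name): a dict with "fx", "fy", "cx", "cy" (pixels), "rvec" (rotation vector, rad) and "tvec" (3), from world to camera coordinates, as OpenCV has them. Camera axes: x right, y down, z forward; pixel columns grow to the right and rows downward; lengths in mm; the calibration is good to about 2 mm. A picture is of the moment at which its call begins. camera_params takes no time and is no camera call.
- r.sign_off(): hands the job in; it is judged then, once.
The state is a dict: "clock": time; "qpos": joint angles; "qvel": joint speeds; "joint_efforts": joint torques, N m; "eef_pos": TCP position; "tcp_rot": TCP orientation; "contact_force": force on the tool from outside, world axes, zero at the start; "wrist_torque": the same for the moment, N m; "opening": opening from 0.0 (shut) to 1.0 (fully open); "grasp_force": force on a finger pad.
Only numpy, scipy, OpenCV 4.12 (cv2) and the standard library are available. Lean on these libraries where they do the work, as an engineer would, in place of code of your own. Each camera call takes 0.05 s, during which the arm holds its last target. There are 200 camera calls.

### The job

Washed control boards are drying in the vacuum chamber on the repair bench. Let the air in first by turning the vent lever fully open, then take the lid by its knob, break it free of the sticky gasket without letting it fly up, and hold it level over the chamber about 15 mm clear of the gasket so that I can check the seal: finish while still holding it there. Leave everything else on the bench where it is.

Things in the scene. Friction and masses are not known exactly. Their poses are not given: they have to be found in the camera images.
- chamber: vacuum drying chamber, fixed: round steel pot 160 mm across on a black plate (205 x 175 mm), topped by a pale gasket 168 mm across, its top 116 mm above the bench. Origin on the pot's axis at bench level, z up. +y: vent valve (brass body 25 mm across, 106-158 mm from the axis, hose barb out to 190, axis 75 mm high). -y: vacuum gauge (dial 52 mm, 95-160 mm from the axis, to 105 mm high)
- vent_pivot (a point): the vent lever's turning axis (vertical), 132 mm from the chamber's axis along its +y, at the lever's mid height, 100 mm above the bench
- vent_tip (a point): point on the vent lever 50 mm from its axis, at mid height and mid width; it moves with the lever. The lever is a black sleeved flat handle 14 mm wide, 10 mm thick (95 to 105 mm above the bench) that reaches 62 mm from its axis
- vent (a joint): vent lever's angle, rad: 0 = shut, lever square to the pipe, pointing along the chamber's -x; pi/2 = fully open at its stop, lever along the pipe, pointing away from the chamber (its +y). Opening turns it clockwise seen from above. It stays where it is left and takes about 0.1 N m (2 to 3 N at the tip)
- lid: loose clear lid, disc 180 mm across, 15 mm thick, about 0.5 kg, stuck shut at the start. Origin at the centre of the underside that rests on the gasket (116 mm above the bench when shut), z up. A plug below it, 148 mm across, 8.5 mm deep, sits in the pot with 3 mm to spare; the gasket's lip grips its bead: the pull peaks at 10 to 16 N (plus its weight) 1 to 4 mm up and is gone at 6 mm
- lid_knob (a point): centre of the knob's head, 40 mm above the lid's underside (156 mm above the bench when shut). The head is an upright cylinder 36 mm across, from 29 to 51 mm above the lid's underside, on a stem 20 mm across; the lid's top face is at 15 mm
- screwdriver: screwdriver 200 mm long lying near the chamber; leave it
- wrench: steel wrench 160 mm long lying on the bench; leave it
- jar: clear jar of connectors, 84 mm across, 114 mm high, standing near the chamber; leave it. Origin under its centre
- screw_dish: steel dish 90 mm across, 22 mm high, near the chamber; leave it. Origin under its centre
- spare_gasket: black rubber ring 68 mm across, 6 mm high, lying near the chamber; leave it. Origin under its centre
- spray_can: spray can 64 mm across, 190 mm high, standing on the bench; leave it. Origin under its centre
- portafilter: coffee portafilter, steel cup 70 mm across with a black handle along its -x, 215 mm long in all, 45 mm high; leave it. Origin under the cup's centre
- phone: black phone 150 x 72 x 8 mm lying flat; leave it. Origin under its centre
Things that resemble listed ones, but are neither listed nor needed, are in the scene too. Of the things that look like the lid, the smaller one is meant.

How it is judged:
By the outcome, as a careful person would: the job done as asked, in the order asked, and still so for the second after the job is handed in, while the arm keeps its last pose, push and grip.
It also fails if it takes over 48 s, if anything falls off the work surface, if the arm or the gripper's body presses on something with over 40 N, if the wrist force passes 120 N, or if a joint passes its speed limit or range.

## Working session

There is one attempt and no reset: what is moved stays moved. The work goes in short steps, Python scripts to look and compute and a shell command to move; the robot and the scene stay as the last step left them, time stands still between calls to the robot, and variables do not carry over. Pictures are saved under pics/ and viewed, at most 10 in all, crops included, and the job is handed in when it is done.

```bash
mkdir -p pics; python3 - <<'E'
from rig import r
import cv2
for n in("top","side"):
    cv2.imwrite(f"pics/{n}0.png",r.grab_frame(n)[:,:,::-1]); print(n,r.camera_params(n))
print(r.sense())
E
```

```text
top {'fx': 379.57268184994956, 'fy': 379.57268184994956, 'cx': 278.7640863063676, 'cy': 208.74431143653922, 'rvec': array([ 2.09106283, -2.15247247,  0.17579756]), 'tvec': array([  38.10851729,  527.63111066, 1028.13588686])}
side {'fx': 518.2354768919943, 'fy': 518.2354768919943, 'cx': 280.4626099325371, 'cy': 222.68960860884252, 'rvec': array([ 2.04696582, -0.47256928,  0.29098133]), 'tvec': array([-496.32426271,  219.62692698, 1383.49532084])}
{'clock': 0.1, 'qpos': array([ 1.16362313e+00,  3.53601694e-01,  1.63403878e+00, -4.03114208e-05,
        1.15521430e+00, -2.39459474e-03]), 'qvel': array([-0.00099513, -0.00054047, -0.00438558,  0.00086265, -0.0024044 ,
       -0.00154902]), 'joint_efforts': array([ 1.74010045e-03, -6.06357479e+01, -3.42819643e+01,  1.55522462e-04,
        3.81539736e-03,  1.08811955e-05]), 'eef_pos': array([245.98785492, 574.13233229, 255.63147586]), 'tcp_rot': array([-3.14033045e+00,  3.38372379e-05,  2.73683037e+00]), 'contact_force': array([ 0.91562627, -0.02894322,  0.04363676]), 'wrist_torque': array([-0.01092148, -0.00293538,  0.00151455]), 'grasp_force': 0.0, 'opening': 1.002684018283492}
```

View pics/top0.png

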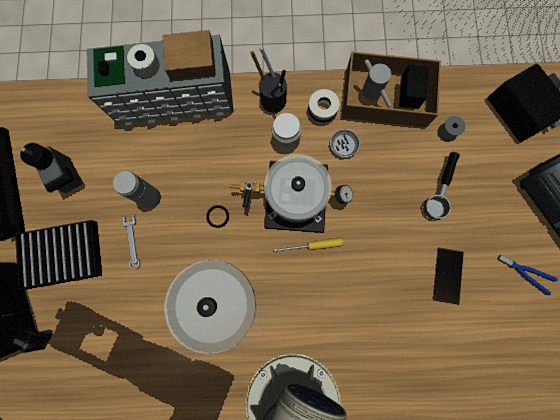

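View pics/side0.png

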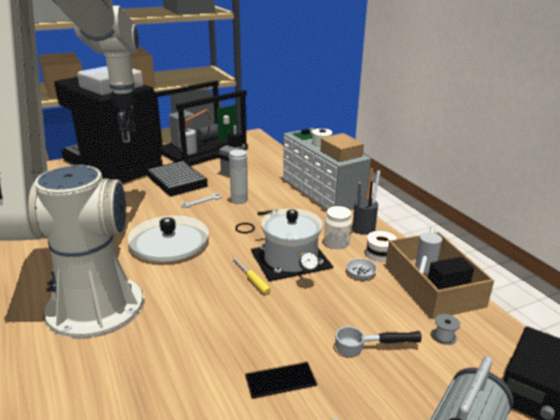

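Top view: the chamber with its small lid is at about (297,187), knob (298,183), and the vent on the left at (248,188). The big decoy lid is at (210,307). The side view shows the chamber knob at (292,215). Next I'll zoom in.

```bash
cat > h.py <<'E'
import numpy as np, cv2
from rig import r
def cam(n):
    p=r.camera_params(n); K=np.array([[p['fx'],0,p['cx']],[0,p['fy'],p['cy']],[0,0,1]]); R=cv2.Rodrigues(p['rvec'])[0]; return K,R,p['tvec'].reshape(3)
def plane(n,u,v,z):
    K,R,t=cam(n); d=R.T@np.linalg.inv(K)@[u,v,1]; c=-R.T@t; return c+d*(z-c[2])/d[2]
def proj(n,X):
    K,R,t=cam(n); return cv2.projectPoints(np.array([X],float),cv2.Rodrigues(R)[0],t,K,None)[0].ravel()
def tri(a,b):
    P=[np.c_[K@R,K@t] for K,R,t in map(cam,("top","side"))]
    X=cv2.triangulatePoints(P[0],P[1],np.array(a,float),np.array(b,float)).ravel(); return X[:3]/X[3]
E
python3 - <<'E'
import cv2,numpy as np
from h import *
t=cv2.imread("pics/top0.png");s=cv2.imread("pics/side0.png")
a=cv2.resize(t[145:240,215:365],None,fx=5,fy=5,interpolation=cv2.INTER_CUBIC)
b=cv2.resize(s[190:310,225:375],None,fx=5,fy=5,interpolation=cv2.INTER_CUBIC)
cv2.imwrite("pics/ta.png",a);cv2.imwrite("pics/sb.png",b)
def dark(im,x0,y0,x1,y1,th=60):
    m=(im.max(2)<th).astype(np.uint8); q=np.zeros_like(m);q[y0:y1,x0:x1]=m[y0:y1,x0:x1]
    n,l,st,c=cv2.connectedComponentsWithStats(q); return [(st[i].tolist(),c[i].round(1).tolist()) for i in range(1,n) if st[i,4]>8]
k=dark(t,285,170,312,198);k2=dark(s,283,205,301,224);print(k,k2)
print(dark(t,235,180,262,215))
A=max(k,key=lambda q:q[0][4])[1];B=max(k2,key=lambda q:q[0][4])[1]
print(tri(A,B),plane("top",*A,160))
E
```

```text
[([292, 177, 13, 14, 136], [297.9, 183.7])] [([287, 211, 10, 12, 82], [291.5, 216.6])]
[([248, 184, 3, 4, 10], [249.0, 185.2]), ([235, 189, 27, 26, 232], [248.5, 198.5])]
[573.87094501 -29.40712313 149.32834482] [571.84215953 -29.16871159 160.        ]
```

View pics/ta.png

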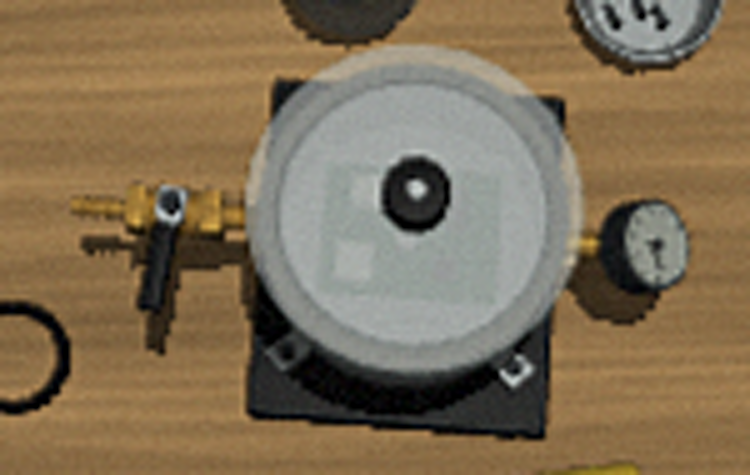

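View pics/sb.png

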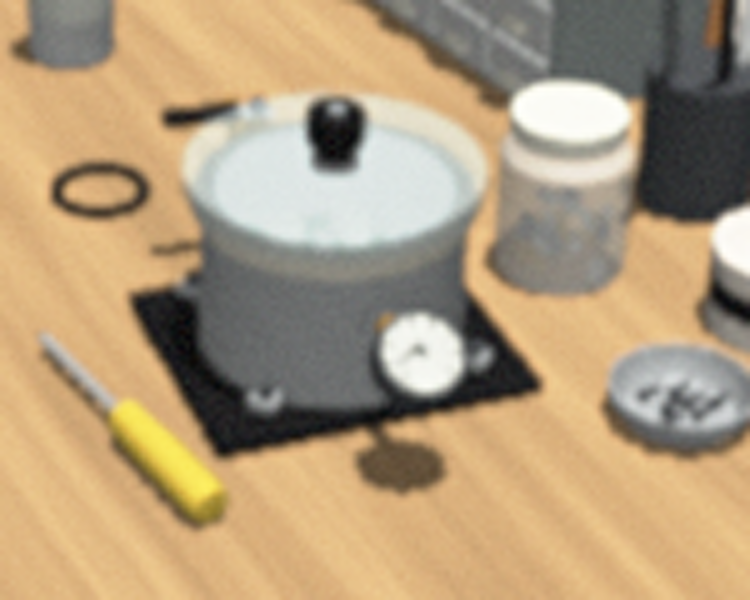

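The crops show the lever pivot at top pixel (249,185.6) and its tip at (245,206). The knob is at (298,183.7), and the gauge is at (346,193) on the chamber's -y side.

```bash
python3 - <<'E'
from h import *
P=plane("top",249,185.6,108);T=plane("top",245.2,206,105);T2=plane("top",246.5,198.5,105)
k=plane("top",297.9,183.7,160)
print("pivot",P,"tipend",T,np.linalg.norm(T-P),"knob",k,"dist",np.linalg.norm((P-k)[:2]))
for n,c in(("plateBL",(264.8,228)),("plateBR",(323.8,232)),("plateTL",(269.5,161.5)),("plateTR",(327.5,165))): print(n,plane("top",*c,5))
y=(P-k)[:2];print("yaw from pivot",np.degrees(np.arctan2(-y[0],y[1])))
yaw=np.arctan2(-y[0],y[1]); l=(T-P)[:2]; print("lever deg vs -x",np.degrees(np.arctan2(l[1],l[0])-yaw)%360)
for n,p in(("top",(297.9,183.7)),("side",(291.5,216.6))): print(n,p,proj(n,[*k[:2],156]))
print("side lever",proj("side",P),proj("side",T))
for n,c in(("jar",(286,127)),("dish",(344,143))): print(n,plane("top",*c,110 if n=="jar" else 20))
E
```

```text
pivot [583.60833647 100.89859247 108.        ] tipend [528.3503108  112.15380404 105.        ] 56.47237544022386 knob [571.84215953 -29.16871159 160.        ] dist 130.59841693131605
plateBL [480.26329673  65.65134983   5.        ]
plateBR [ 463.46975918 -105.8240499     5.        ]
plateTL [681.77000682  47.2292707    5.        ]
plateTR [ 665.19227911 -126.7277612     5.        ]
yaw from pivot -5.169033876927975
lever deg vs -x 173.65625095111534
top (297.9, 183.7) [297.84731108 184.07688541]
side (291.5, 216.6) [291.0086259  214.67130912]
side lever [275.03434534 209.31892902] [257.61073064 212.16049425]
jar [746.85445063  -4.24909339 110.        ]
dish [ 727.37109002 -177.53017663   20.        ]
```

```bash
python3 -m jog '[[[0,0,0.14],[0,0,0],-1],[[0,0,0.14],[0,0,0],-1],[[0,0,0.14],[0,0,0],-1],[[0,0,0.14],[0,0,0],-1],[[0,0,0.14],[0,0,0],-1],[[0,0,0.14],[0,0,0],-1],[[0,0,0.14],[0,0,0],-1],[[0,0,0.14],[0,0,0],-1],[[0,0,0.137],[0,0,0],-1]]' 30
cat > d.py <<'E'
import sys
from h import *
from scipy.spatial.transform import Rotation as Ro
s=r.sense();R=Ro.from_euler('xyz',s['tcp_rot'])
print("yaw",np.degrees(s['tcp_rot']),"delta tool mm",R.inv().apply(np.array(list(map(float,sys.argv[1:4])))-s['eef_pos']).round(1), s['contact_force'].round(1))
C=np.array([571.8,-29.2]);Y=np.radians(-5.2);e=np.array([[np.cos(Y),np.sin(Y)],[-np.sin(Y),np.cos(Y)]]);print("cham xy rel pivot",(e@(s['eef_pos'][:2]-C)-[0,131]).round(1))
E
python3 d.py 536 78 255
```

```text
clock: 1.0
eef_pos: [246.0, 574.2, 255.8]
tcp_rot: [-3.141, 0.001, 1.474]
contact_force: [1.0, -0.3, 1.0]
opening: 0.002
grasp_force: 0.0
yaw [-1.79984271e+02  5.01193701e-02  8.44562941e+01] delta tool mm [-465.9  336.5    1.1] [ 1.  -0.3  1. ]
cham xy rel pivot [-379.1  440.4]
```

```bash
python3 -m jog '[[[0,0,0],[-0.0388,0.028,0],-1],[[0,0,0],[-0.0388,0.028,0],-1],[[0,0,0],[-0.0388,0.028,0],-1],[[0,0,0],[-0.0388,0.028,0],-1],[[0,0,0],[-0.0388,0.028,0],-1],[[0,0,0],[-0.0388,0.028,0],-1],[[0,0,0],[-0.0388,0.028,0],-1],[[0,0,0],[-0.0388,0.028,0],-1],[[0,0,0],[-0.0388,0.028,0],-1],[[0,0,0],[-0.0388,0.028,0],-1],[[0,0,0],[-0.0388,0.028,0],-1],[[0,0,0],[-0.0388,0.028,0],-1]]'; python3 d.py 536 78 118
```

```text
clock: 2.2
eef_pos: [539.0, 78.4, 256.2]
tcp_rot: [-3.141, -0.0, 1.48]
contact_force: [0.6, 0.2, 0.1]
opening: -0.002
grasp_force: 0.0
yaw [-1.79988078e+02 -2.92438664e-03  8.47776671e+01] delta tool mm [ -0.6  -2.9 138.2] [0.6 0.2 0.1]
cham xy rel pivot [-42.4 -26.9]
```

```bash
python3 -m jog '[[[0,0,0],[-0.001,-0.003,0.02],-1],[[0,0,0],[0,0,0.035],-1],[[0,0,0],[0,0,0.035],-1],[[0,0,0],[0,0,0.025],-1],[[0,0,0],[0,0,0.015],-1],[[0,0,0],[0,0,0.008],-1],[[0,0,0],[0,0,0],-1]]'; python3 - <<'E'
from h import *
t=r.grab_frame("top")[:,:,::-1];s=r.grab_frame("side")[:,:,::-1]
f=lambda q:cv2.resize(q,(400,300),interpolation=cv2.INTER_CUBIC)
cv2.imwrite("pics/c1.png",np.hstack([f(t[150:225,215:315]),f(s[165:240,220:320])]))
E
python3 d.py 536 78 118
```

```text
clock: 2.9
eef_pos: [534.7, 79.5, 117.3]
tcp_rot: [-3.14, 0.001, 1.48]
contact_force: [0.4, 0.0, -0.0]
opening: -0.004
grasp_force: 0.0
yaw [ 1.79965541e+02 -7.42215900e-03  8.47895948e+01] delta tool mm [-1.6  0.4  0.8] [-0.5 -0.1  0.5]
cham xy rel pivot [-45.8 -25.9]
```

View pics/c1.png

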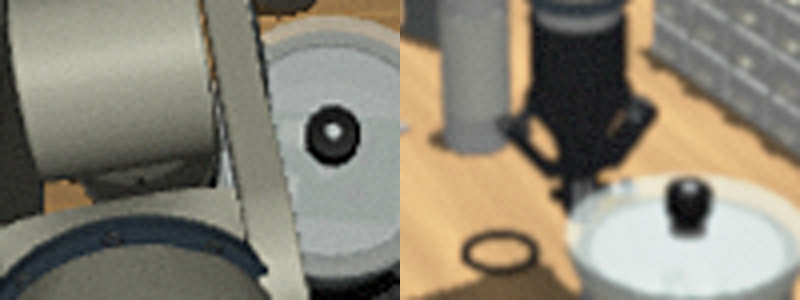

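The side view shows the closed fingers just behind the lever on the chamber side, crop (585,190). Now I'll push it along the arc.

```bash
python3 -m jog '[[[0,0,0],[0.007,-0.001,0],-1],[[0,0,0],[0.007,-0.001,0],-1],[[0,0,0],[0.007,-0.002,0],-1],[[0,0,0],[0.007,-0.001,0],-1],[[0,0,0],[0.008,0.002,0],-1],[[0,0,0],[0.008,0.003,0],-1],[[0,0,0],[0.008,0.003,0],-1],[[0,0,0],[0.006,0.005,0],-1],[[0,0,0],[0,0,0],-1]]'; python3 d.py 536 78 118
```

```text
clock: 3.9
eef_pos: [549.4, 137.6, 118.2]
tcp_rot: [3.141, -0.001, 1.48]
contact_force: [0.1, -0.3, 0.2]
opening: 0.002
grasp_force: 0.2
yaw [ 1.79982836e+02 -3.32686485e-02  8.48137683e+01] delta tool mm [-60.6  -7.9   0.1] [ 0.1 -0.3  0.2]
cham xy rel pivot [-37.5  33.1]
```

```bash
python3 -m jog '[[[0,0,0],[0.005,0.005,0],-1],[[0,0,0],[0.005,0.005,0],-1],[[0,0,0],[0.002,0.003,0],-1],[[0,0,0],[0,0,0],-1]]'; python3 d.py 536 78 118;  python3 -m jog '[[[0,0,0],[0,0.002,0],-1],[[0,0,0],[0,0.002,0],-1],[[0,0,0],[0,0,0],-1]]'; python3 d.py 536 78 118
```

```text
clock: 4.3
eef_pos: [563.3, 147.7, 118.3]
tcp_rot: [3.141, -0.0, 1.48]
contact_force: [-0.1, 0.3, -0.1]
opening: 0.005
grasp_force: 0.2
yaw [ 1.79965249e+02 -2.63241283e-02  8.47853401e+01] delta tool mm [-71.9 -20.9   0.3] [-0.1  0.3 -0.1]
cham xy rel pivot [-24.5  44.4]
clock: 4.6
eef_pos: [566.8, 147.1, 118.3]
tcp_rot: [3.142, -0.0, 1.48]
contact_force: [-1.6, 1.5, -1.0]
opening: -0.001
grasp_force: 0.8
yaw [ 1.79996359e+02 -2.02774388e-02  8.47747287e+01] delta tool mm [-71.6 -24.4   0.3] [-1.6  1.5 -1. ]
cham xy rel pivot [-21.   44.1]
```

```bash
for i in 1; do python3 -m jog '[[[0,0,0],[0,0.002,0],-1],[[0,0,0],[0,0.002,0],-1],[[0,0,0],[0,0,0],-1]]';done; python3 d.py 536 78 118; python3 - <<'E'
from h import *
s=r.grab_frame("side")[:,:,::-1]
cv2.imwrite("pics/c2.png",cv2.resize(s[170:250,215:315],(700,560),interpolation=cv2.INTER_CUBIC))
E
```

```text
clock: 4.9
eef_pos: [570.8, 146.7, 118.3]
tcp_rot: [3.141, -0.0, 1.48]
contact_force: [-1.9, 2.0, -0.7]
opening: 0.0
grasp_force: 0.9
yaw [ 1.79992780e+02 -8.42964789e-03  8.47817409e+01] delta tool mm [-71.6 -28.4   0.3] [-1.9  2.  -0.7]
cham xy rel pivot [-16.9  44.1]
```

View pics/c2.png

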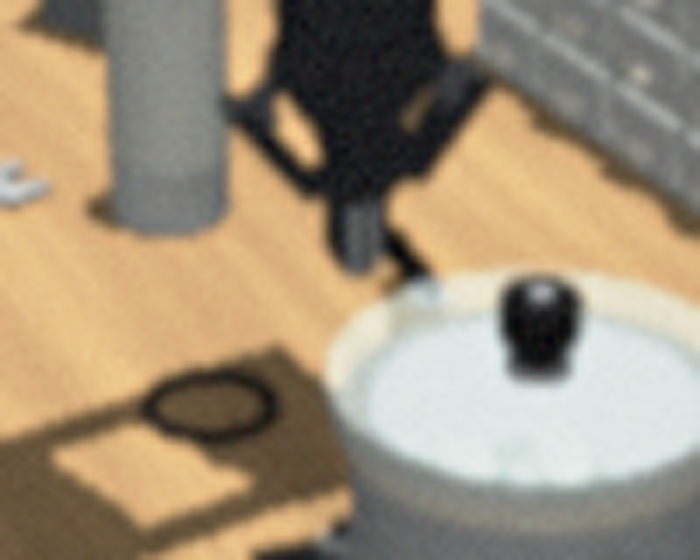

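The pusher is against the lever's robot side, and the lever is now nearly along the pipe. No stop force yet, so I'll keep pushing in small steps.

```bash
python3 -m jog '[[[0,0,0],[0,0.002,0],-1],[[0,0,0],[0,0.001,0],-1],[[0,0,0],[0,0,0],-1]]';python3 -m jog '[[[0,0,0],[0,0.001,0],-1],[[0,0,0],[0,0.001,0],-1],[[0,0,0],[0,0,0],-1]]'; python3 d.py 536 78 118
```

```text
clock: 5.25
eef_pos: [571.5, 146.5, 118.0]
tcp_rot: [-3.137, 0.001, 1.479]
contact_force: [-11.1, 4.7, 5.7]
opening: 0.0
grasp_force: 5.5
clock: 5.55
eef_pos: [571.9, 146.5, 117.9]
tcp_rot: [-3.134, 0.001, 1.479]
contact_force: [-16.4, 5.2, 11.2]
opening: -0.003
grasp_force: 8.8
yaw [-1.79556158e+02  4.60332864e-02  8.47594329e+01] delta tool mm [-71.5 -29.5   0.2] [-16.4   5.2  11.2]
cham xy rel pivot [-15.8  43.9]
```

Stop reached: 16 N against it and no further motion. Backing off and going to the knob.

```bash
python3 -m jog '[[[0,0,0],[0,-0.008,0],-1],[[0,0,0],[0,-0.012,0],-1],[[0,0,0],[0,0,-0.03],-1],[[0,0,0],[0,0,-0.04],1],[[0,0,0],[0,0,-0.04],1],[[0,0,0],[-0.04,0.005,-0.02],1],[[0,0,0],[-0.045,0.005,0],1],[[0,0,0],[-0.045,0.005,0],1],[[0,0,0],[-0.04,0,0],1],[[0,0,0],[0,0,0],1]]' 20; python3 d.py 572.5 -29.3 160;  python3 - <<'E'
from h import *
s=r.grab_frame("side")[:,:,::-1]
cv2.imwrite("pics/c3.png",cv2.resize(s[130:250,215:365],(700,560),interpolation=cv2.INTER_CUBIC))
E
```

```text
clock: 6.55
eef_pos: [554.6, -26.9, 248.5]
tcp_rot: [3.14, 0.002, 1.476]
contact_force: [0.8, 0.5, 0.5]
opening: 0.998
grasp_force: 0.0
yaw [1.79929978e+02 1.02159887e-01 8.45792239e+01] delta tool mm [-0.6 17.9 88.6] [0.8 0.5 0.5]
cham xy rel pivot [ -17.3 -130.2]
```

View pics/c3.png

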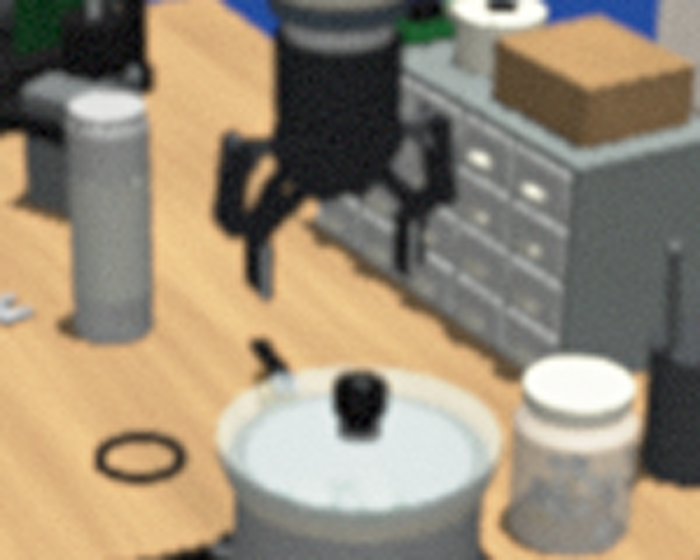

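The lever in the side crop runs from the pivot (283,378) to the tip (258,343), which looks along the pipe. I'll check that numerically while moving down around the knob.

```bash
python3 - <<'E'
from h import *
print(proj("side",[589.5,163,105]),proj("side",[589.5,163,95]),proj("side",[580,163,100]))
E
python3 -m jog '[[[0,0,0],[-0.001,0.018,0.02],1],[[0,0,0],[0,0,0.03],1],[[0,0,0],[0,0,0.025],1],[[0,0,0],[0,0,0.013],1],[[0,0,0],[0,0,0],1]]' 20; python3 d.py 572.5 -29.3 160
```

```text
[268.34136066 201.6300341 ] [268.34095406 204.35108787] [265.70152344 203.56321338]
clock: 7.1
eef_pos: [571.9, -24.4, 158.7]
tcp_rot: [-3.139, 0.0, 1.481]
contact_force: [-0.1, -0.2, 0.1]
opening: 0.999
grasp_force: 0.0
yaw [-1.79826573e+02  6.88410423e-03  8.48354366e+01] delta tool mm [-4.8  1.  -1.3] [-0.1 -0.2  0.1]
cham xy rel pivot [  -0.3 -126.3]
```

```bash
python3 -m jog '[[[0,0,0],[-0.004,0,-0.001],1],[[0,0,0],[0,0,0],0.2],[[0,0,0],[0,0,0],0],[[0,0,0],[0,0,0],-0.2],[[0,0,0],[0,0,0],-0.4],[[0,0,0],[0,0,0],-0.4]]' 20; python3 d.py 572.5 -29.3 160
```

```text
clock: 7.7
eef_pos: [572.9, -29.3, 161.9]
tcp_rot: [3.141, -0.0, 1.48]
contact_force: [-1.6, 0.5, 6.8]
opening: 0.416
grasp_force: 20.5
yaw [ 1.79955087e+02 -3.96413438e-04  8.47825105e+01] delta tool mm [-0.  -0.4  1.9] [-1.6  0.5  6.8]
cham xy rel pivot [   1.1 -131. ]
```

```bash
python3 -m jog '[[[0,0,0],[0,0,0],-1],[[0,0,0],[0,0,0],-1],[[0,0,0],[0,0,0],-1]]' 60; python3 -m jog '[[[0,0,0],[0,0,-0.001],-1],[[0,0,0],[0,0,-0.0005],-1],[[0,0,0],[0,0,-0.0005],-1],[[0,0,0],[0,0,0],-1]]' 60; python3 d.py 572.5 -29.3 160
```

```text
clock: 8.0
eef_pos: [572.9, -29.3, 162.1]
tcp_rot: [3.141, 0.0, 1.48]
contact_force: [-1.7, 1.0, 8.8]
opening: 0.404
grasp_force: 58.9
clock: 8.4
eef_pos: [572.6, -29.3, 162.6]
tcp_rot: [-3.141, 0.0, 1.48]
contact_force: [3.8, -0.3, -11.2]
opening: 0.403
grasp_force: 60.9
yaw [-1.79980322e+02  1.98252993e-03  8.47897499e+01] delta tool mm [-0.  -0.1  2.6] [  3.8  -0.3 -11.2]
cham xy rel pivot [   0.8 -131. ]
```

```bash
python3 -m jog '[[[0,0,0],[0,0,-0.0005],-1],[[0,0,0],[0,0,-0.0005],-1],[[0,0,0],[0,0,-0.0005],-1],[[0,0,0],[0,0,-0.0005],-1]]'; python3 -m jog '[[[0,0,0],[0,0,-0.0005],-1],[[0,0,0],[0,0,-0.0005],-1],[[0,0,0],[0,0,-0.0005],-1],[[0,0,0],[0,0,-0.0005],-1]]';python3 -m jog '[[[0,0,0],[0,0,-0.0005],-1],[[0,0,0],[0,0,-0.0005],-1],[[0,0,0],[0,0,-0.0005],-1],[[0,0,0],[0,0,-0.0005],-1],[[0,0,0],[0,0,-0.0005],-1],[[0,0,0],[0,0,-0.0005],-1],[[0,0,0],[0,0,-0.0005],-1],[[0,0,0],[0,0,-0.0005],-1]]';  python3 d.py 572.5 -29.3 160
```

```text
clock: 8.8
eef_pos: [571.8, -29.2, 164.5]
tcp_rot: [-3.14, 0.0, 1.48]
contact_force: [1.9, 0.2, -19.8]
opening: 0.402
grasp_force: 61.5
clock: 9.2
eef_pos: [573.1, -29.3, 168.5]
tcp_rot: [3.14, 0.0, 1.48]
contact_force: [-1.3, -0.5, -3.3]
opening: 0.4
grasp_force: 63.0
clock: 10.0
eef_pos: [572.6, -29.3, 171.3]
tcp_rot: [-3.142, 0.0, 1.48]
contact_force: [0.5, 0.5, -4.8]
opening: 0.402
grasp_force: 62.9
yaw [-1.79999294e+02  7.71782464e-04  8.47879357e+01] delta tool mm [-0.  -0.1 11.3] [ 0.5  0.5 -4.8]
cham xy rel pivot [   0.8 -131. ]
```

```bash
python3 -m jog '[[[0,0,0],[0,0,-0.001],-1],[[0,0,0],[0,0,-0.002],-1],[[0,0,0],[0,0,-0.002],-1],[[0,0,0],[0,0,-0.001],-1],[[0,0,0],[0,0,0],-1],[[0,0,0],[0,0,0],-1],[[0,0,0],[0,0,0],-1]]';  python3 d.py 572.5 -29.3 177; python3 - <<'E'
from h import *
s=r.grab_frame("side")[:,:,::-1]
cv2.imwrite("pics/c4.png",np.hstack([cv2.resize(q[170:260,240:340],(400,360),interpolation=cv2.INTER_CUBIC) for q in (cv2.imread("pics/side0.png"),s)]))
E
```

```text
clock: 10.7
eef_pos: [572.6, -29.3, 177.2]
tcp_rot: [-3.141, 0.0, 1.48]
contact_force: [0.4, -0.6, -5.3]
opening: 0.402
grasp_force: 62.9
yaw [-1.79991725e+02  2.09600760e-03  8.47884660e+01] delta tool mm [-0.  -0.1  0.2] [ 0.4 -0.6 -5.3]
cham xy rel pivot [   0.8 -131. ]
```

View pics/c4.png

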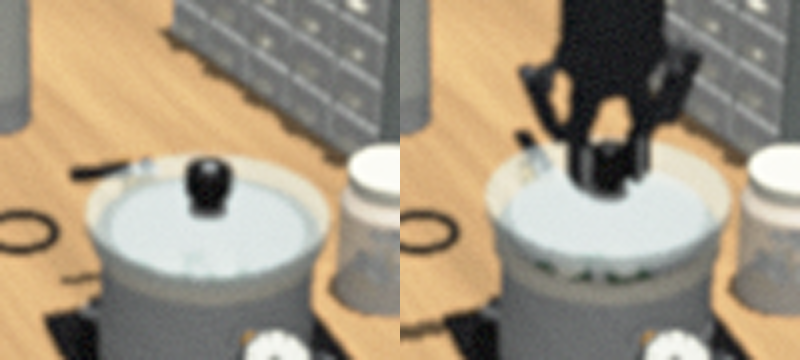

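The lid's rim has risen about 4 px in the side view, from crop row 200 to 184, which matches about 15 mm. It is level and centred, with the gasket visible below and the lever open. Handing in.

```bash
python3 -c "
from rig import r
print(r.sign_off())"
```

```text
the job is handed in; nothing more can be done
None
```

I turned the vent lever fully open to its stop, broke the lid free gently, and handed in with the arm holding it level and centred over the chamber, about 15 mm above the gasket.

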